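# Lay out the turned spice set on the display board

## Robot

A 7-joint arm with a two-finger parallel gripper is mounted at the origin on the work surface. World frame = base frame: x ahead of the robot, y to its left, z up, the work surface at z = 0. Lengths are in m, angles in rad, forces in N, time in s.
With the tool pointing down it reaches from about 0.35 to 0.9 m from the base axis. Payload 8.1 kg.
Tool frame: the origin (TCP) lies midway between the tips of the shut fingers; the grasp point (between the pads) lies 19 mm behind it; z points along the fingers, y is the line along which they close (so a half turn about z gives the same grasp; the last joint's range is limited). The gripper opens to 92 mm and grips with 3 to 60 N. Pads are 19 mm wide; open, the fingers measure 130 mm over their backs; the gripper's body (75 mm by 190 mm) begins 47 mm behind the grasp point.
Start: joints at [-1.288, 0.434, 0.025, 1.573, -0.012, 1.134, -0.075], TCP at [0.235, 0.579, 0.195] pointing down, gripper open.
Joint ranges: [-2.62, 2.62], [-0.44, 2.09], [-1.27, 1.32], [0.08, 2.57], [-1.32, 4.46], [0.12, 2], [-2.74, 2.74]. Speed limits (rad/s): [2.22, 2.22, 3.01, 3.01, 3.14, 3.14, 3.14].

## Interface

Orientations are given as a rotation vector (axis times angle).
In Python, from cell import arm gives the robot as it stands.
- The arm moves only by the tool carry_out, never from a script. Its arguments are lists of equal length, an entry for each row: "claw": the finger opening in cm, from 0 to 9.18; "delta_pos": the shift along the tool's x, y, z in cm, a list of three; "angular": the turn, a rotation vector about the tool's x, y, z in rad, a list of three. In form: {"claw": [claw, ...], "delta_pos": [[dx, dy, dz], ...], "angular": [[ax, ay, az], ...]}. A call has 1 to 20 rows; each row shifts and turns the commanded pose from where the row before left it, along the tool's axes as they then stand; what a row does not reach is not made up. A row lasts 1/10 s, in which the tool goes at most 50 mm and 8.59 degrees, less where a joint would pass 70% of its speed; a pose out of reach is approached as far as the arm can. A call with a gripper value outside its range is refused whole. The fingers move at their own pace and stop on an object; "force" is the grip in N (left out, the last holds). Time passes only in rows, so rows that do not move let the fingers close. It gives the time, the measured TCP pose, the force, the opening and the grip force at its end, in the units of the state.
- arm.observe(): the state, without advancing time (a new reading comes with each control period).
- arm.get_image(name): name is "scene" or "top"; returns a dict with "frame" (384x512x3 uint8, red, green, blue), "mtx" (3x3 intrinsics, pixels), "dist" ([k1, k2, p1, p2, k3] as OpenCV has them; the pictures are not rectified), "T" (4x4, takes a point from camera to world coordinates). Camera axes: x right, y down, z forward; pixel columns grow to the right and rows downward; lengths in m; the calibration is good to about 2 mm. A picture is of the moment at which its call begins. There is no depth.
- arm.sign_off(): hands the job in; it is judged then, once.
Trained networks look in a picture, given as the dict that the camera call returned (one of the last four; its "shot" number tells which), for a name from the list of things; names that differ only in an ending like _2 or _b are one class to them, and where a whole thing is asked for, a point or a joint stands for the part that bears it (a point fixed in the world has none). Each returns a list of dicts, best first, with "conf" (0 to 1); they miss things now and then, are a little off and sometimes report something else, mostly with a low value. They report only what shows in the picture. A call takes as long as a camera call. They do not tell look-alikes from the thing itself.
- arm.look_for(label, picture): "centre" ([column, row] as shares, 0 to 1, of the picture: columns of its width, rows of its height, amid what is visible of it).
- arm.trace(label, picture): "region" (384x512 bool, what is visible of it) and "centre" ([column, row] as shares, 0 to 1, of the picture: columns of its width, rows of its height, amid what is visible of it).
- arm.place_of(label, picture): "centre" ([column, row] as shares, 0 to 1, of the picture: columns of its width, rows of its height: a listed point, or the origin of a listed thing).
The state is a dict: "clock": time; "joints": joint angles; "dq": joint speeds; "joint_efforts": joint torques, N m; "position": TCP position; "ee_rot": TCP orientation; "force": force on the tool from outside, world axes, zero at the start; "ft_torque": the same for the moment, N m; "width": opening from 0.0 (shut) to 1.0 (fully open); "gripper_force": force on a finger pad.
Only numpy, scipy, OpenCV 4.12 (cv2) and the standard library are available. Lean on these libraries where they do the work, as an engineer would, in place of code of your own. Each camera call takes 0.05 s, during which the arm holds its last target. There are 200 camera calls.

## Task

Lay out the finished spice set on the display board, where the mortar and the pepper mill already stand: first stand the dark pot midway between the two, in line with them, and then put its dark lid squarely on it. Also stand the egg cup directly behind the pot and the salt shaker directly in front of the mortar, each upright on the board with a clear gap of about 3 cm to its neighbour (the board's green-striped edge is its front, behind is away from it). Do not shift the mortar or the mill, and leave the pale lid, the sanding block and the glue bottle where they are.

Things in the scene. Friction and masses are not known exactly. Their poses are not given: they have to be found in the camera images.
- board: Fixed pale display board 260 (x) x 300 (y) x 15 mm thick, on the left or right half of the table. Origin: centre of its underside. Green strip along its front (-x) edge, nearest the robot; +x to its back, +y to its left, turned up to 0.15 rad. Mortar and mill stand on it at x = 0, y = +102 and -102 mm, either way round: its centre is midway between them.
- mortar: Empty mid-brown wooden mortar (thick-walled round cup on a stepped foot), 68 mm in diameter at the widest, 68 mm high, 0.6 kg, loose, standing upright on the board. Origin at the centre of its underside, axes parallel to the board's. Not to be shifted.
- mill: Pepper mill: pale waisted wooden body, black head, small steel ball on top; 56 mm in diameter at the foot, 98 mm high, 0.3 kg, loose, standing upright on the board. Origin at the centre of its underside. Not to be shifted.
- pot: Open round dark brown pot, 50 mm high, 62 mm outer diameter with straight sides from 12 to 38 mm up (grip there); mouth 56 mm outside, 48 inside; 0.14 kg. Origin: centre of its underside, z up. Starts upright on a 4 mm grey mat on the half without the board; there six things (this to sanding_block) stand in 2 rows of 3 shuffled places, about 106 mm apart in y, 104 in x.
- lid: Dark brown lid of the pot: slightly domed disc 58 mm across, 6 to 14 mm up; under it a spigot 38 mm across (34 at the tip), 6 mm deep; on it a knob 16 to 18 mm across, 14 to 30 mm up; 45 g. Origin: centre of the spigot's underside, z up. Seated on the pot the disc lies on the rim, origin 44 mm above the pot's. Starts on its spigot on the mat.
- egg_cup: Mid-brown wooden egg cup on a thin stem, 62 mm high: foot 44 mm in diameter, stem 18 mm, cup 46 mm in diameter with straight sides from 36 to 62 mm up (grip there); about 70 g. Origin at the centre of its underside, z up. Standing on the mat at the start.
- shaker: Salt shaker: pale wooden cylinder 44 mm in diameter, straight up to 40 mm, with a domed steel cap, 64 mm high in all; about 0.1 kg. Origin at the centre of its underside, z up. Standing on the mat at the start.
- pale_lid: A lid of the same shape and size as the dark lid but of pale wood, belonging to another pot; origin likewise. Lies among the things on the mat; to be left alone.
- sanding_block: Cork sanding block, 66 x 40 x 28 mm high, red underside. Origin at the centre of its underside, x along its length. Lies among the things on the mat; to be left alone.
- glue: Yellow glue bottle with a red cap, 52 mm in diameter, 130 mm high. Origin at the centre of its underside. Stands at the back of the table in the middle; to be left alone.
There are look-alikes about, which are no part of the job. Leave any purple look-alike of the pot alone.

How it is judged:
On the way, in this order (a step that is already met when the one before it is completed fails the run):
1. the pot stands released on the board, midway between the mortar and the mill (x of pot in the frame of board between -0.015 and 0.015 m and y of pot in the frame of board between -0.015 and 0.015 m and z of pot in the frame of board between 0.012 and 0.018 m and angle between pot's own z axis and vertical below 0.1 rad and linear speed of pot below 0.02 m/s and contact force between the fingers and pot below 0.05 N), for 0.2 s.
2. the dark lid sits released on the pot (all of step 1 and horizontal distance between lid and pot below 0.008 m and angle between lid's own z axis and vertical below 0.1 rad and linear speed of lid below 0.02 m/s and contact force between the fingers and lid below 0.05 N and z of lid in the frame of pot between 0.041 and 0.047 m), for 0.2 s.
At the end, for the whole second after the job is handed in: Pot within 15 mm (each way) of midway between mortar and mill; lid seated on it (8 mm); egg cup behind pot, 18 mm sideways, centres 69-99 mm apart; shaker in front of mortar, 15 mm sideways, 71-101 mm ahead; all on the board, upright (0.1 rad), released, at rest (all of step 2 and y of egg_cup in the frame of board between -0.018 and 0.018 m and x of egg_cup in the frame of board above 0.05 m and horizontal distance between egg_cup and pot between 0.069 and 0.099 m and z of egg_cup in the frame of board between 0.012 and 0.018 m and angle between each of egg_cup, shaker's own z axis and vertical below 0.1 rad and linear speed of each of egg_cup, shaker, mortar, mill below 0.02 m/s and contact force between the fingers and egg_cup below 0.05 N and y of shaker in the frame of mortar between -0.015 and 0.015 m and x of shaker in the frame of mortar between -0.101 and -0.071 m and z of shaker in the frame of board between 0.012 and 0.018 m and contact force between the fingers and shaker below 0.05 N); the robot touches nothing.
It fails at once if the mortar is shifted by more than 12 mm (distance of mortar from where it was at the start of the episode above 0.012 m).
It fails at once if the pepper mill is shifted by more than 12 mm (distance of mill from where it was at the start of the episode above 0.012 m).
It fails at once if the pale lid is shifted by more than 25 mm (distance of pale_lid from where it was at the start of the episode above 0.025 m).
It fails at once if the sanding block is shifted by more than 25 mm (distance of sanding_block from where it was at the start of the episode above 0.025 m).
It fails at once if the glue bottle is shifted by more than 25 mm (distance of glue from where it was at the start of the episode above 0.025 m).
It also fails if it takes over 126 s, if anything falls off the work surface, if the arm or the gripper's body presses on something with over 40 N, if the wrist force passes 120 N, or if a joint passes its speed limit or range.

## Working session

There is one attempt and no reset: what is moved stays moved. The work goes in short steps, Python scripts to look and compute and a tool call to move; the robot and the scene stay as the last step left them, time stands still between calls to the robot, and variables do not carry over. Pictures are saved under pics/ and viewed, at most 14 in all, crops included, and the job is handed in when it is done.

Besides the shell and the picture viewer there is one more tool, called after "Call:" as a command line: name --argument value ..., lists and objects as JSON in quotes. carry_out: Moves the arm, as the interface text tells. Its arguments: {"type":"object","properties":{"claw":{"type":"array","items":{"type":"number"}},"delta_pos":{"type":"array","items":{"type":"array","items":{"type":"number"}}},"angular":{"type":"array","items":{"type":"array","items":{"type":"number"}}},"force":{"type":"number"}},"required":["claw","delta_pos","angular"]}

```bash
mkdir -p pics; ls; cat > h.py <<'E'
import numpy as np, cv2
from cell import arm
W,H=512,384
def ray(im,px):
    u=cv2.undistortPoints(np.array([[px]],float),im["mtx"],np.array(im["dist"],float))[0,0]
    T=np.array(im["T"]); return T[:3,3],T[:3,:3]@np.array([u[0],u[1],1.])
def at_z(im,px,z):
    o,d=ray(im,px); return o+d*(z-o[2])/d[2]
def proj(im,P):
    T=np.linalg.inv(np.array(im["T"])); r,_=cv2.Rodrigues(T[:3,:3])
    return cv2.projectPoints(np.array(P,float).reshape(-1,3),r,T[:3,3],im["mtx"],np.array(im["dist"],float))[0][:,0]
def save(im,n,s=1.5): cv2.imwrite("pics/"+n,cv2.resize(im["frame"][:,:,::-1],None,fx=s,fy=s,interpolation=cv2.INTER_CUBIC))
def px(d): return np.array(d["centre"])*[W,H]
E
python3 - <<'E'
from h import *
np.set_printoptions(precision=3,suppress=True)
Z=dict(board=0,mortar=.015,mill=.015,glue=0)
for c in("top","scene"):
    im=arm.get_image(c); save(im,c+"0.png"); print(c,np.array(im["T"])[:3,3])
    for l in "board mortar mill pot lid egg_cup shaker pale_lid sanding_block glue".split():
        for d in arm.place_of(l,im)[:3]:
            p=px(d); print(l,round(d["conf"],2),p.round(1),at_z(im,p,Z.get(l,.004))[:2])
s=arm.observe();print(s["clock"],s["position"],s["ee_rot"],s["width"])
E
```

```text
pics
top [ 0.452 -0.005  0.901]
board 0.57 [126.6 226.6] [0.506 0.307]
mortar 0.9 [290.  199.3] [ 0.563 -0.1  ]
mill 0.65 [374.4 206.2] [ 0.541 -0.31 ]
mill 0.25 [168.5 225.8] [0.504 0.2  ]
pot 0.97 [182.  278.8] [0.376 0.168]
pot 0.83 [223.7 279.1] [0.373 0.067]
pot 0.7 [126.1 286.5] [0.361 0.303]
lid 0.59 [129.3 189.8] [0.598 0.301]
lid 0.47 [171.3 225.6] [0.505 0.195]
egg_cup 0.71 [172.5 185.3] [0.607 0.193]
shaker 0.8 [124.9 227.4] [0.504 0.31 ]
pale_lid 0.56 [212.1 183.1] [0.61  0.093]
sanding_block 0.66 [168.8 225.2] [0.506 0.201]
glue 0.8 [247.2 114. ] [0.792 0.001]
glue 0.43 [165.9 227.5] [0.501 0.209]
scene [ 1.003 -0.751  0.835]
board 0.6 [202.6 249.5] [ 0.554 -0.209]
mortar 0.94 [232.8 221.8] [ 0.579 -0.1  ]
mill 0.87 [174.2 273.8] [ 0.544 -0.313]
pot 0.77 [236.9 129.3] [0.358 0.294]
pot 0.69 [203.4 166.1] [0.37  0.069]
pot 0.66 [222.9 147.2] [0.371 0.182]
lid 0.7 [300.2 146.1] [0.591 0.31 ]
egg_cup 0.78 [288.4 168.7] [0.608 0.185]
shaker 0.61 [263.6 158.2] [0.516 0.195]
shaker 0.55 [277.6 139.8] [0.51  0.306]
pale_lid 0.77 [273.9 182.7] [0.598 0.105]
sanding_block 0.72 [263.6 158. ] [0.515 0.195]
glue 0.7 [320.5 225.8] [0.785 0.013]
1.1 [0.235 0.579 0.195] [0.602 3.083 0.   ] 0.9967926028817503
```

View pics/top0.png

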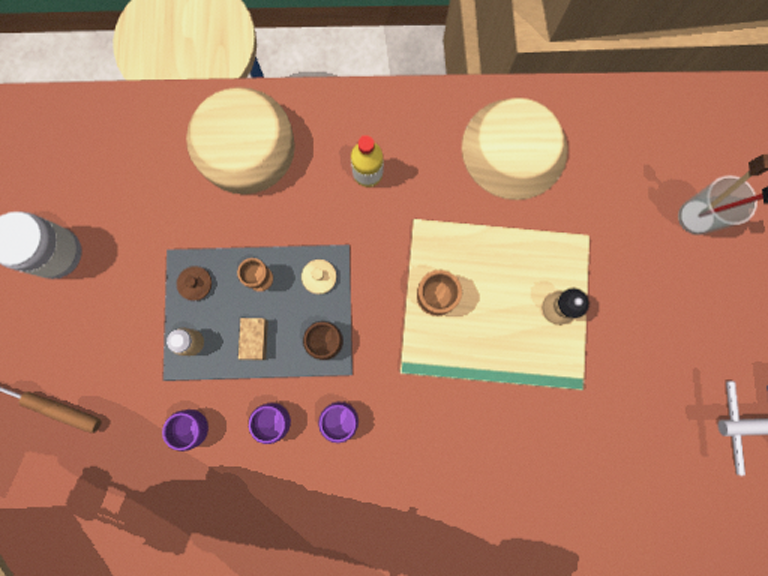

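View pics/scene0.png

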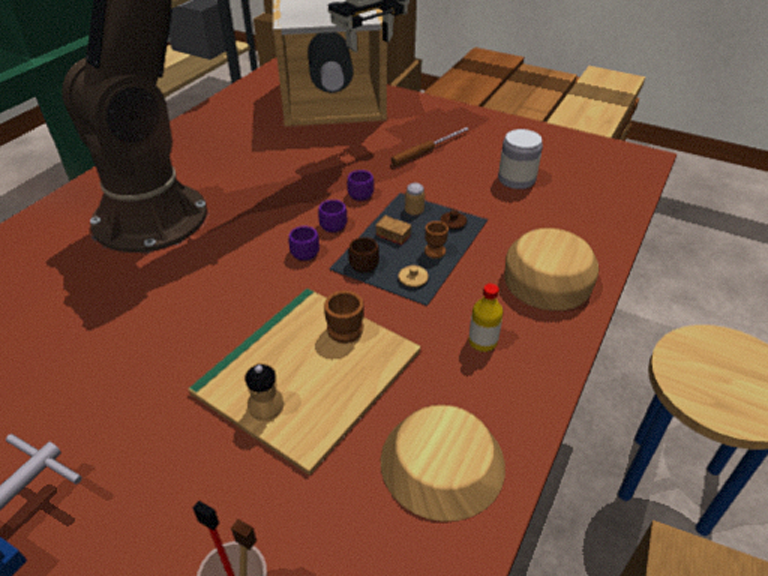

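The top picture, in 512x384 pixels, shows these candidates:
- **Pot:** the dark brown pot is at (215,227). The purple look-alikes are at (123,287), (179,283) and (225,281), and the mortar at (293,195) is also similar.
- **Lids:** the dark lid is at (129,189) and the pale lid at (213,185).
- **Egg cup:** (169,182).
- **Shaker:** (120,227).

By the description I choose the dark pot at (215,227) and the dark lid at (129,189). Next I'll fit silhouettes in both cameras and check the choice in a crop.

```bash
cat > fit.py <<'E'
from h import *
from scipy.optimize import minimize
# profiles (radius,z) in m
P=dict(pot=[(.028,0),(.031,.012),(.031,.038),(.028,.05)],
 lid=[(.017,0),(.029,.006),(.029,.011),(.009,.03)],
 egg_cup=[(.022,0),(.022,.005),(.023,.036),(.023,.062)],
 shaker=[(.022,0),(.022,.04),(.019,.055),(.008,.064)],
 mortar=[(.027,0),(.034,.034),(.034,.068)],
 mill=[(.028,0),(.028,.01),(.02,.07),(.02,.085),(.005,.098)])
P["pale_lid"]=P["lid"]
a=np.linspace(0,2*np.pi,40)
def pts(l,q,z0):
    if l=="board":
        c,s=np.cos(q[2]),np.sin(q[2]); R=np.array([[c,-s],[s,c]])
        b=np.array([[.13,.15],[.13,-.15],[-.13,-.15],[-.13,.15]])@R.T+q[:2]
        return np.vstack([np.c_[b,np.full(4,z)] for z in(0,.015)])
    return np.vstack([np.c_[q[0]+r*np.cos(a),q[1]+r*np.sin(a),np.full(40,z0+z)] for r,z in P[l]])
S=8
def sil(im,l,q,z0):
    m=np.zeros((H*4,W*4),np.uint8); h=cv2.convexHull((proj(im,pts(l,q,z0))*4+1.5).astype(np.float32))
    cv2.fillPoly(m,[np.round(h*16).astype(np.int32)],1,shift=4); return cv2.resize(m.astype(np.float32),(W,H),interpolation=cv2.INTER_AREA)
def region(im,l,near):
    c=[d for d in arm.trace(l,im) if np.linalg.norm(px(d)-near)<15]
    return (c[0]["region"],c[0]["conf"]) if c else (None,0)
def fit(l,ims,masks,q0,z0):
    q0=np.array(q0,float); sc=np.full(len(q0),.01); 
    if len(q0)==3: sc[2]=.05
    def f(u):
        q=q0+u*sc; e=0
        for im,m in zip(ims,masks):
            s=sil(im,l,q,z0); e+=1-np.minimum(s,m).sum()/np.maximum(s,m).sum()
        return e
    r=minimize(f,np.zeros(len(q0)),method="Nelder-Mead",options=dict(initial_simplex=np.vstack([np.zeros(len(q0)),np.eye(len(q0))]),xatol=.01,fatol=1e-4))
    return q0+r.x*sc,r.fun/len(ims)
E
cat > m0.py <<'E'
from fit import *
np.set_printoptions(precision=4,suppress=True)
ims=[arm.get_image(c) for c in("top","scene")]
G=dict(board=(.52,-.2,-.1,0),mortar=(.53,-.1,.015),mill=(.54,-.305,.015),pot=(.505,.09,.004),lid=(.6,.3,.004),egg_cup=(.605,.19,.004),shaker=(.505,.305,.004),pale_lid=(.6,.1,.004))
for l,g in G.items():
    *q,z0=g; out=[];ms=[];us=[]
    for im in ims:
        near=proj(im,pts(l,q,z0)).mean(0); m,c=region(im,l,near); out.append(round(c,2))
        if m is not None:
            m=m.astype(np.float32)
            if l=="board": m=cv2.morphologyEx(m,cv2.MORPH_CLOSE,np.ones((25,25)))
            ms.append(m);us.append(im)
    print(l,out,end=" ")
    for i in range(len(us)): print(*fit(l,us[i:i+1],ms[i:i+1],q,z0),end=" | ")
    print(*fit(l,us,ms,q,z0)) if us else print()
f=ims[0]["frame"][165:250,100:245,::-1]; cv2.imwrite("pics/crop.png",cv2.resize(f,None,fx=5,fy=5,interpolation=cv2.INTER_CUBIC))
E
python3 m0.py
```

```text
board [0.87, 0] [ 0.5557 -0.2024 -0.1125] 0.014178097248077393 | [ 0.5557 -0.2024 -0.1125] 0.014178097248077393
mortar [0.66, 0.78] [ 0.5665 -0.1014] 0.03895139694213867 | [ 0.5709 -0.0992] 0.06491833925247192 | [ 0.5678 -0.1012] 0.08106693625450134
mill [0.83, 0.81] [ 0.5444 -0.3057] 0.07917767763137817 | [ 0.5469 -0.3021] 0.10634136199951172 | [ 0.5449 -0.3035] 0.11444801092147827
pot [0.58, 0] [0.4991 0.0839] 0.05021059513092041 | [0.4991 0.0839] 0.05021059513092041
lid [0.66, 0.55] [0.6007 0.3   ] 0.03973877429962158 | [0.6004 0.3054] 0.08906197547912598 | [0.6007 0.3008] 0.09436863660812378
egg_cup [0.76, 0.54] [0.6064 0.193 ] 0.0807727575302124 | [0.6088 0.1956] 0.09934478998184204 | [0.6075 0.1947] 0.10677012801170349
shaker [0.61, 0.61] [0.5024 0.3057] 0.10543131828308105 | [0.5017 0.3092] 0.06753438711166382 | [0.5019 0.307 ] 0.10178691148757935
pale_lid [0.64, 0.75] [0.6066 0.0923] 0.06044036149978638 | [0.607  0.0962] 0.07819586992263794 | [0.6066 0.0938] 0.10221025347709656
```

View pics/crop.png

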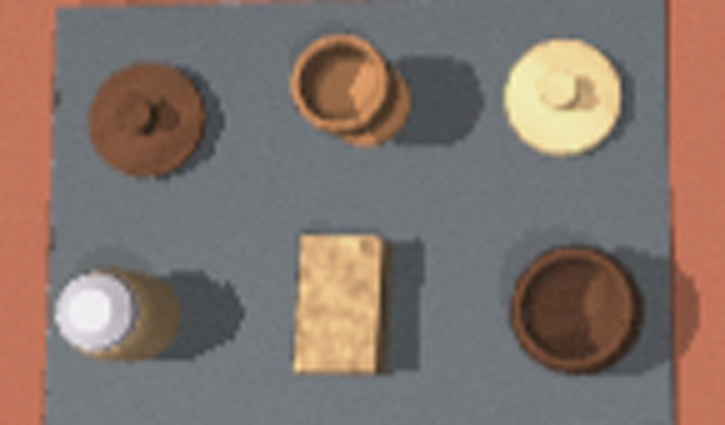

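The crop confirms it: dark pot at the lower right of the mat, dark lid upper left, pale lid upper right. The board fit also agrees with the mortar–mill midpoint (0.556, -0.202, yaw -0.112). I'll turn the gripper so it closes along the board's x.

```bash
cat > go.py <<'E'
import sys
from h import *
from scipy.spatial.transform import Rotation as R
def rel(t):
    s=arm.observe(); M=R.from_rotvec(s["ee_rot"]).as_matrix()
    d=M.T@(np.array(t)-s["position"])*100
    print("t",round(s["clock"],1),"pos",np.round(s["position"],4),"yaw",round(float(np.arctan2(M[1,1],M[0,1])),3),"tilt",round(float(np.arccos(-M[2,2])),3),"w",round(s["width"],3),"-> tool cm",np.round(d,2))
if __name__=="__main__":
    rel([float(v) for v in sys.argv[1:4]])
E
```

Call:
carry_out --claw '[9.0,9.0,9.0,9.0,9.0,9.0,9.0,9.0,9.0,9.0,9.0,9.0]' --delta_pos '[[0,0,0],[0,0,0],[0,0,0],[0,0,0],[0,0,0],[0,0,0],[0,0,0],[0,0,0],[0,0,0],[0,0,0],[0,0,0],[0,0,0]]' --angular '[[0,0,0.13],[0,0,0.13],[0,0,0.13],[0,0,0.13],[0,0,0.13],[0,0,0.13],[0,0,0.13],[0,0,0.13],[0,0,0.13],[0,0,0.13],[0,0,0],[0,0,0]]' --force 20

```text
clock: 3.2
position: [0.2351, 0.5792, 0.1946]
ee_rot: [2.341, 2.095, 0.0]
force: [-0.2, 0.7, -0.1]
width: 0.979
gripper_force: 0.0
```

```bash
python3 go.py 0.4991 0.0839 0.195
```

```text
t 3.2 pos [0.2351 0.5792 0.1946] yaw -0.111 tilt 0.0 w 0.979 -> tool cm [-4.629e+01  3.173e+01 -4.000e-02]
```

Call:
carry_out --claw '[9,9,9,9,9,9,9,9,9,9,9,9,9,9,9,9,9,9,9,9]' --delta_pos '[[-1.2,0.8,0],[-2.5,1.7,0],[-2.5,1.7,0],[-2.5,1.7,0],[-2.5,1.7,0],[-2.5,1.7,0],[-2.5,1.7,0],[-2.5,1.7,0],[-2.5,1.7,0],[-2.5,1.7,0],[-2.5,1.7,0],[-2.5,1.7,0],[-2.5,1.7,0],[-2.5,1.7,0],[-2.5,1.7,0],[-2.5,1.7,0],[-2.5,1.7,0],[-2.5,1.7,0],[-2.6,2.0,0],[0,0,0]]' --angular '[[0,0,0],[0,0,0],[0,0,0],[0,0,0],[0,0,0],[0,0,0],[0,0,0],[0,0,0],[0,0,0],[0,0,0],[0,0,0],[0,0,0],[0,0,0],[0,0,0],[0,0,0],[0,0,0],[0,0,0],[0,0,0],[0,0,0],[0,0,0]]'

```text
clock: 5.2
position: [0.4984, 0.0772, 0.1951]
ee_rot: [2.349, 2.083, 0.001]
force: [-0.8, -0.2, 0.3]
width: 0.98
gripper_force: 0.0
```

```bash
python3 go.py 0.4991 0.0839 0.012
```

```text
t 5.2 pos [0.4984 0.0772 0.1951] yaw -0.12 tilt 0.002 w 0.98 -> tool cm [ 0.7  -0.05 18.31]
```

Call:
carry_out --claw '[9,9,9,9,9,9,9]' --delta_pos '[[0,0,1],[0,0,3],[0,0,3],[0,0,2],[0,0,1],[0,0,0],[0,0,0]]' --angular '[[0,0,0],[0,0,0],[0,0,0],[0,0,0],[0,0,0],[0,0,0],[0,0,0]]'

```text
clock: 5.9
position: [0.4971, 0.0831, 0.0951]
ee_rot: [2.345, 2.091, 0.001]
force: [1.4, 0.1, -0.2]
width: 0.977
gripper_force: 0.0
```

```bash
python3 go.py 0.4991 0.0839 0.012
```

```text
t 5.9 pos [0.4971 0.0831 0.0951] yaw -0.114 tilt 0.001 w 0.977 -> tool cm [0.1  0.19 8.31]
```

Dynamic overshoot had settled. I'll descend and grip.

Call:
carry_out --claw '[9,9,9,9,9,9,9,6,5.5,5.5,5.5,5.5,5.5,5.5,5.5]' --delta_pos '[[0.1,0.2,1],[0,0,2],[0,0,2],[0,0,2],[0,0,1.3],[0,0,0],[0,0,0],[0,0,0],[0,0,0],[0,0,0],[0,0,0],[0,0,0],[0,0,0],[0,0,0],[0,0,0]]' --angular '[[0,0,0],[0,0,0],[0,0,0],[0,0,0],[0,0,0],[0,0,0],[0,0,0],[0,0,0],[0,0,0],[0,0,0],[0,0,0],[0,0,0],[0,0,0],[0,0,0],[0,0,0]]'

```text
clock: 7.4
position: [0.4995, 0.0835, 0.0118]
ee_rot: [2.345, 2.09, 0.001]
force: [1.6, -0.9, 2.9]
width: 0.6
gripper_force: 19.9
```

Call:
carry_out --claw '[5.5,5.5,5.5,5.5,5.5,5.5,5.5,5.5,5.5,5.5]' --delta_pos '[[0,0,0],[0,0,0],[0,0,-0.5],[0,0,-2],[0,0,-3],[0,0,-3],[0,0,-3],[0,0,-2.5],[0,0,0],[0,0,0]]' --angular '[[0,0,0],[0,0,0],[0,0,0],[0,0,0],[0,0,0],[0,0,0],[0,0,0],[0,0,0],[0,0,0],[0,0,0]]'

```text
clock: 8.4
position: [0.4985, 0.0837, 0.1515]
ee_rot: [-2.345, -2.09, -0.0]
force: [0.4, -0.5, -1.6]
width: 0.599
gripper_force: 19.8
```

```bash
python3 go.py 0.5563 -0.2024 0.152; python3 -c "
from h import *
save(arm.get_image('scene'),'s1.png')"
```

```text
t 8.4 pos [0.4985 0.0837 0.1515] yaw -0.115 tilt 0.001 w 0.599 -> tool cm [-27.76   9.02  -0.07]
```

View pics/s1.png

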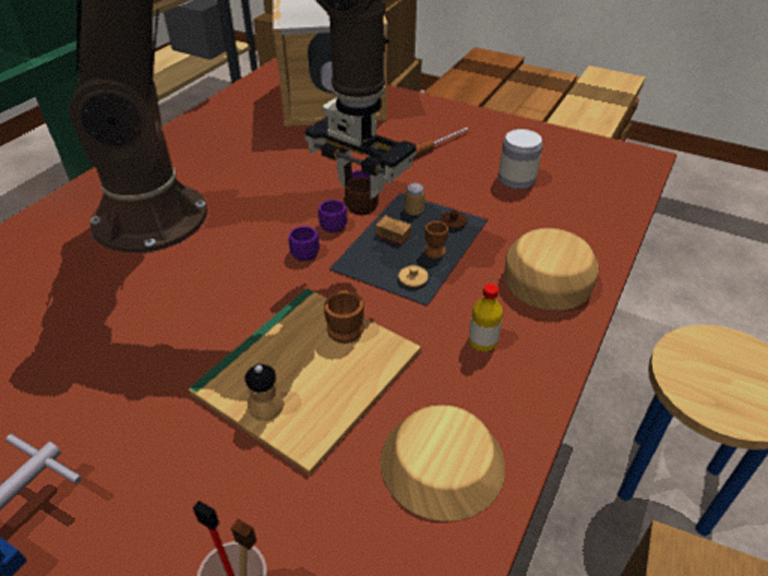

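The pot is held, dark brown, at about (362,195) in the view, and its place at the right front of the mat is empty. Now I'll carry it to the board.

Call:
carry_out --claw '[5.5,5.5,5.5,5.5,5.5,5.5,5.5,5.5,5.5,5.5,5.5,5.5,5.5,5.5,5.5,5.5,5.5,5.5,5.5]' --delta_pos '[[-1,0.3,0],[-2,0.7,0],[-2,0.7,0],[-2,0.7,0],[-2,0.7,0],[-2,0.7,0],[-2,0.7,0],[-2,0.7,0],[-2,0.7,0],[-2,0.7,0],[-2,0.7,0],[-2,0.7,0],[-2,0.7,0],[-1.8,0.3,0],[-1,0,0],[0,0,0],[0,0,0],[0,0,0],[0,0,0]]' --angular '[[0,0,0],[0,0,0],[0,0,0],[0,0,0],[0,0,0],[0,0,0],[0,0,0],[0,0,0],[0,0,0],[0,0,0],[0,0,0],[0,0,0],[0,0,0],[0,0,0],[0,0,0],[0,0,0],[0,0,0],[0,0,0],[0,0,0]]'

```text
clock: 10.35
position: [0.5567, -0.2018, 0.1516]
ee_rot: [-2.344, -2.091, -0.001]
force: [-0.0, 0.3, -0.6]
width: 0.603
gripper_force: 19.8
```

```bash
python3 go.py 0.5563 -0.2024 0.024
```

```text
t 10.3 pos [ 0.5567 -0.2018  0.1516] yaw -0.114 tilt 0.001 w 0.603 -> tool cm [-0.07 -0.03 12.76]
```

Call:
carry_out --claw '[5.5,5.5,5.5,5.5,5.5,5.5,5.5,5.5,5.5,5.5,8.5,8.5,8.5,8.5,8.5]' --delta_pos '[[0,0,1],[0,0,2.5],[0,0,2.5],[0,0,2.5],[0,0,2],[0,0,1.2],[0,0,0.6],[0,0,0.4],[0,0,0],[0,0,0],[0,0,0],[0,0,0],[0,0,0],[0,0,0],[0,0,0]]' --angular '[[0,0,0],[0,0,0],[0,0,0],[0,0,0],[0,0,0],[0,0,0],[0,0,0],[0,0,0],[0,0,0],[0,0,0],[0,0,0],[0,0,0],[0,0,0],[0,0,0],[0,0,0]]'

```text
clock: 11.85
position: [0.5566, -0.203, 0.0247]
ee_rot: [2.345, 2.09, 0.0]
force: [0.0, -0.0, -1.2]
width: 0.917
gripper_force: 0.0
```

Call:
carry_out --claw '[8.5,8.5,8.5,8.5,8.5,8.5,8.5,8.5,8.5,8.5]' --delta_pos '[[0,0,0],[0,0,-0.5],[0,0,-1.5],[0,0,-2],[0,0,-3],[0,0,-3],[0,0,-3],[0,0,-2],[0,0,0],[0,0,0]]' --angular '[[0,0,0],[0,0,0],[0,0,0],[0,0,0],[0,0,0],[0,0,0],[0,0,0],[0,0,0],[0,0,0],[0,0,0]]'

```text
clock: 12.85
position: [0.5567, -0.203, 0.1756]
ee_rot: [2.345, 2.089, 0.002]
force: [-0.0, 0.1, -0.4]
width: 0.924
gripper_force: 0.0
```

```bash
python3 go.py 0.6007 0.3008 0.17
```

```text
t 12.8 pos [ 0.5567 -0.203   0.1756] yaw -0.115 tilt 0.002 w 0.924 -> tool cm [50.56 -1.42  0.56]
```

Call:
carry_out --claw '[8,6,4,4,4,4,4,4,4,4,4,4,4,4,4,4,4,4,4,4]' --delta_pos '[[1,0,0],[2.5,0,0],[3.5,-0.1,0],[3.5,-0.1,0],[3.5,-0.1,0],[3.5,-0.1,0],[3.5,-0.1,0],[3.5,-0.1,0],[3.5,-0.1,0],[3.5,-0.1,0],[3.5,-0.1,0],[3.5,-0.1,0],[3.5,-0.1,0],[3.5,-0.1,0],[2.5,-0.1,0],[1.5,-0.1,0],[1,0,0],[0,0,0],[0,0,0],[0,0,0]]' --angular '[[0,0,0],[0,0,0],[0,0,0],[0,0,0],[0,0,0],[0,0,0],[0,0,0],[0,0,0],[0,0,0],[0,0,0],[0,0,0],[0,0,0],[0,0,0],[0,0,0],[0,0,0],[0,0,0],[0,0,0],[0,0,0],[0,0,0],[0,0,0]]'

```text
clock: 14.85
position: [0.601, 0.2983, 0.1749]
ee_rot: [2.348, 2.087, -0.0]
force: [0.6, 0.7, -0.3]
width: 0.435
gripper_force: 0.0
```

```bash
python3 go.py 0.6007 0.3008 0.02; cat > m1.py <<'E'
import sys
from fit import *
np.set_printoptions(precision=4,suppress=True)
ims=[arm.get_image(c) for c in("top","scene")]
for a_ in sys.argv[1:]:
    l,*g=a_.split(","); *q,z0=map(float,g); us=[];ms=[]
    for im in ims:
        m,c=region(im,l,proj(im,pts(l,q,z0)).mean(0))
        if m is not None: us.append(im);ms.append(m.astype(np.float32)); print(l,round(c,2),*fit(l,[im],ms[-1:],q,z0),end=" | ")
    print(l,*fit(l,us,ms,q,z0)) if us else print(l,"none")
save(ims[0],"last_top.png");save(ims[1],"last_scene.png")
E
python3 m1.py pot,.5563,-.2024,.015 mortar,.5678,-.1012,.015 mill,.545,-.3035,.015 lid,.6007,.3008,.004
```

```text
t 14.8 pos [0.601  0.2983 0.1749] yaw -0.117 tilt 0.001 w 0.435 -> tool cm [ 0.25 -0.07 15.49]
pot 0.89 [ 0.556  -0.2035] 0.06357407569885254 | pot 0.71 [ 0.5564 -0.2002] 0.06620651483535767 | pot [ 0.5569 -0.2019] 0.08329492807388306
mortar 0.85 [ 0.5667 -0.1009] 0.04441094398498535 | mortar 0.61 [ 0.5701 -0.0997] 0.055460989475250244 | mortar [ 0.568  -0.1001] 0.06811752915382385
mill 0.9 [ 0.5447 -0.3052] 0.06031906604766846 | mill 0.83 [ 0.5457 -0.3027] 0.10368520021438599 | mill [ 0.545  -0.3035] 0.09242132306098938
lid 0.7 [0.6003 0.2985] 0.06342869997024536 | lid 0.53 [0.6009 0.3049] 0.11675822734832764 | lid [0.6003 0.3004] 0.13094350695610046
```

Call:
carry_out --claw '[4,4,4,4,4,4,4,4,4,4,4]' --delta_pos '[[0.2,0,1],[0,0,2.5],[0,0,3],[0,0,3],[0,0,2],[0,0,1.5],[0,0,1],[0,0,0.8],[0,0,0.5],[0,0,0],[0,0,0]]' --angular '[[0,0,0],[0,0,0],[0,0,0],[0,0,0],[0,0,0],[0,0,0],[0,0,0],[0,0,0],[0,0,0],[0,0,0],[0,0,0]]'

```text
clock: 16.45
position: [0.6013, 0.3024, 0.0223]
ee_rot: [2.345, 2.09, 0.002]
force: [-0.0, -0.6, 0.6]
width: 0.437
gripper_force: 0.0
```

Call:
carry_out --claw '[2,1,0.6,0.6,0.6,0.6,0.6,0.6]' --delta_pos '[[0,0,0],[0,0,0],[0,0,0],[0,0,0],[0,0,0],[0,0,0],[0,0,0],[0,0,0]]' --angular '[[0,0,0],[0,0,0],[0,0,0],[0,0,0],[0,0,0],[0,0,0],[0,0,0],[0,0,0]]' --force 12

```text
clock: 17.25
position: [0.6008, 0.3023, 0.0216]
ee_rot: [2.345, 2.09, -0.0]
force: [0.1, -0.5, -0.2]
width: 0.063
gripper_force: 0.0
```

```bash
python3 go.py 0.6007 0.3008 0.02
```

```text
t 17.2 pos [0.6008 0.3023 0.0216] yaw -0.115 tilt 0.0 w 0.063 -> tool cm [-0.15  0.    0.16]
```

```bash
python3 - <<'E'
from h import *
o=[]
for c,p in(("top",(129,189)),("scene",(300,146))):
    im=arm.get_image(c); f=im["frame"][p[1]-35:p[1]+35,p[0]-35:p[0]+35,::-1]; o.append(cv2.resize(f,(380,380),interpolation=cv2.INTER_CUBIC))
cv2.imwrite("pics/l1.png",np.hstack(o))
E
```

```text
(no output)
```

View pics/l1.png

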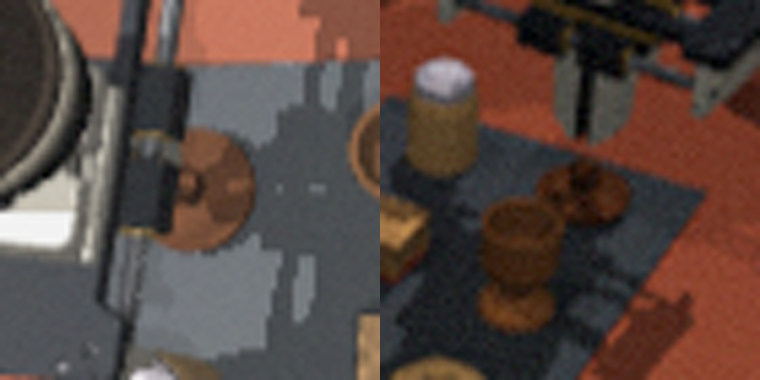

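The fingers are shut beside or above the knob: in the crop, the tip is at about (590,145) and the knob at about (583,170). I'll check this against the projected TCP.

```bash
python3 - <<'E'
from h import *
np.set_printoptions(precision=4,suppress=True)
s=arm.observe(); t=np.array(s["position"])
for c in("top","scene"):
    im=arm.get_image(c); print(c,"tcp",proj(im,[t,t+[0,0,.02],t+[0,0,.04],[.6005,.3,.034],[.6005,.31,.034]]))
    if c=="scene": print("tip px on z",at_z(im,(303.7,137.7),.0216),at_z(im,(303.7,137.7),.06)); print('knob',at_z(im,(302.4,143),.034))
    else: print('knob top',at_z(im,(128.6,187.7),.034))
E
```

```text
top tcp [[126.5734 187.4207]
 [123.7049 186.1027]
 [120.7032 184.7234]
 [125.745  186.728 ]
 [121.6254 186.8214]]
knob top [0.5979 0.293  0.034 ]
scene tcp [[302.3041 143.8327]
 [302.784  138.7857]
 [303.2738 133.637 ]
 [302.2168 141.0536]
 [303.4785 139.4674]]
tip px on z [0.5908 0.336  0.0216] [0.6103 0.2847 0.06  ]
knob [0.6054 0.2905 0.034 ]
```

```bash
python3 - <<'E'
from h import *
np.set_printoptions(precision=4,suppress=True)
im=arm.get_image("top"); a=cv2.resize(cv2.imread("pics/top0.png"),(512,384),interpolation=cv2.INTER_AREA); b=im["frame"][:,:,::-1]
print([at_z(im,p,.014)[:2] for p in((128.8,188.3),(129.3,188.8))])
o=[cv2.resize(f[160:220,100:160],(390,390),interpolation=cv2.INTER_CUBIC) for f in(a,b)]
cv2.imwrite("pics/l2.png",np.hstack(o))
E
```

```text
[array([0.5998, 0.2993]), array([0.5985, 0.2981])]
```

View pics/l2.png

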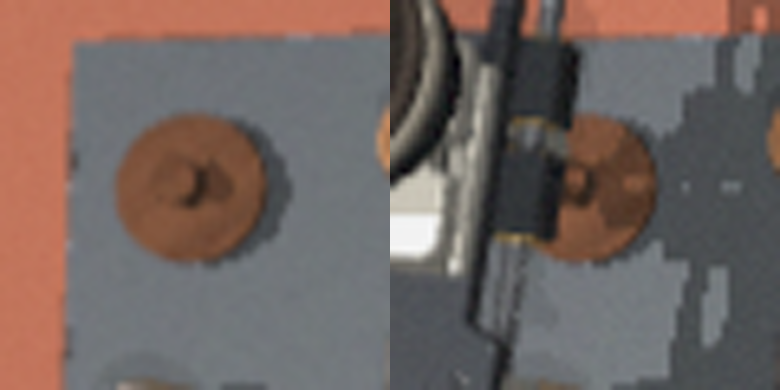

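The lid hasn't moved, with its centre at about (0.600, 0.299). The finger tips appear about 20 mm higher than reported, so they closed above the knob. The 55 mm width reading on the pot also fits a grip at its mouth. I'll open, correct y and go lower in small steps while watching the force.

Call:
carry_out --claw '[2,4,4,4,4,4,4,4,4,4,4]' --delta_pos '[[0,0,0],[-0.1,0,0],[-0.1,-0.1,0],[-0.1,0,0],[0,0,0],[0,0,0.3],[0,0,0.3],[0,0,0.3],[0,0,0.3],[0,0,0],[0,0,0]]' --angular '[[0,0,0],[0,0,0],[0,0,0],[0,0,0],[0,0,0],[0,0,0],[0,0,0],[0,0,0],[0,0,0],[0,0,0],[0,0,0]]' --force 10

```text
clock: 18.6
position: [0.5995, 0.2994, 0.0095]
ee_rot: [2.345, 2.09, -0.0]
force: [0.6, -0.6, 0.4]
width: 0.44
gripper_force: 0.0
```

Call:
carry_out --claw '[3,2,1,0.6,0.6,0.6,0.6]' --delta_pos '[[0,0,0],[0,0,0],[0,0,0],[0,0,0],[0,0,0],[0,0,0],[0,0,0]]' --angular '[[0,0,0],[0,0,0],[0,0,0],[0,0,0],[0,0,0],[0,0,0],[0,0,0]]'

```text
clock: 19.3
position: [0.5995, 0.2994, 0.0096]
ee_rot: [-2.346, -2.09, -0.0]
force: [0.3, 0.5, 0.3]
width: 0.063
gripper_force: 0.0
```

```bash
python3 go.py 0.6 0.299 0.01
```

```text
t 19.3 pos [0.5995 0.2994 0.0096] yaw -0.115 tilt 0.0 w 0.063 -> tool cm [-0.03  0.05 -0.04]
```

Call:
carry_out --claw '[2,4,4,4,4,4,4,4,4]' --delta_pos '[[0,0,0],[0,0,0],[0,0,0],[0,0,0.3],[0,0,0.3],[0,0,0.2],[0,0,0.2],[0,0,0],[0,0,0]]' --angular '[[0,0,0],[0,0,0],[0,0,0],[0,0,0],[0,0,0],[0,0,0],[0,0,0],[0,0,0],[0,0,0]]'

```text
clock: 20.2
position: [0.5995, 0.2994, -0.0004]
ee_rot: [2.346, 2.09, -0.0]
force: [-0.8, -0.1, -0.5]
width: 0.435
gripper_force: 0.0
```

Call:
carry_out --claw '[3,2,1,0.6,0.6,0.6,0.6]' --delta_pos '[[0,0,0],[0,0,0],[0,0,0],[0,0,0],[0,0,0],[0,0,0],[0,0,0]]' --angular '[[0,0,0],[0,0,0],[0,0,0],[0,0,0],[0,0,0],[0,0,0],[0,0,0]]'

```text
clock: 20.9
position: [0.5997, 0.2993, -0.0003]
ee_rot: [2.345, 2.09, 0.001]
force: [1.0, 0.7, 0.9]
width: 0.177
gripper_force: 10.0
```

```bash
python3 go.py 0.6 0.299 0.01
```

```text
t 20.9 pos [ 5.997e-01  2.993e-01 -3.000e-04] yaw -0.115 tilt 0.0 w 0.177 -> tool cm [-0.03  0.03 -1.03]
```

Gripped at 16.3 mm, which is the knob's width. Lift.

Call:
carry_out --claw '[0.6,0.6,0.6,0.6,0.6,0.6,0.6,0.6,0.6,0.6,0.6]' --delta_pos '[[0,0,0],[0,0,-0.5],[0,0,-1.5],[0,0,-2.5],[0,0,-3],[0,0,-3],[0,0,-3],[0,0,-1.5],[0,0,0],[0,0,0],[0,0,0]]' --angular '[[0,0,0],[0,0,0],[0,0,0],[0,0,0],[0,0,0],[0,0,0],[0,0,0],[0,0,0],[0,0,0],[0,0,0],[0,0,0]]' --force 15

```text
clock: 22.0
position: [0.5984, 0.2991, 0.1479]
ee_rot: [-2.345, -2.09, 0.004]
force: [-0.1, 0.4, -1.4]
width: 0.172
gripper_force: 15.0
```

```bash
python3 go.py 0.5565 -0.2027 0.15; python3 - <<'E'
from h import *
im=arm.get_image("scene"); p=proj(im,arm.observe()["position"])[0].astype(int); print(p)
f=im["frame"][max(p[1]-60,0):p[1]+60,p[0]-60:p[0]+60,::-1]; cv2.imwrite("pics/l3.png",cv2.resize(f,None,fx=4,fy=4,interpolation=cv2.INTER_CUBIC))
E
```

```text
t 22.0 pos [0.5984 0.2991 0.1479] yaw -0.115 tilt 0.003 w 0.172 -> tool cm [-50.33   1.6   -0.14]
[304 110]
```

View pics/l3.png

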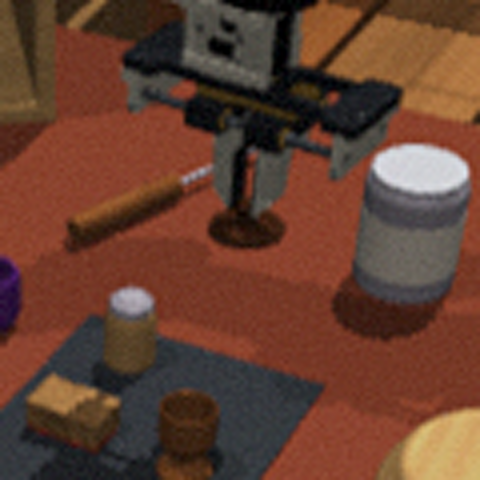

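The lid is held level at crop (248,228). Carry it over the pot.

Call:
carry_out --claw '[0.6,0.6,0.6,0.6,0.6,0.6,0.6,0.6,0.6,0.6,0.6,0.6,0.6,0.6,0.6,0.6,0.6,0.6,0.6,0.6]' --delta_pos '[[-1,0,0],[-2,0.1,0],[-3,0.1,0],[-3.3,0.1,0],[-3.3,0.1,0],[-3.3,0.1,0],[-3.3,0.1,0],[-3.3,0.1,0],[-3.3,0.1,0],[-3.3,0.1,0],[-3.3,0.1,0],[-3.3,0.1,0],[-3.3,0.1,0],[-3.3,0.1,0],[-3,0.1,0],[-2.3,0.1,0],[-1.5,0,0],[-0.5,0,0],[0,0,0],[0,0,0]]' --angular '[[0,0,0],[0,0,0],[0,0,0],[0,0,0],[0,0,0],[0,0,0],[0,0,0],[0,0,0],[0,0,0],[0,0,0],[0,0,0],[0,0,0],[0,0,0],[0,0,0],[0,0,0],[0,0,0],[0,0,0],[0,0,0],[0,0,0],[0,0,0]]'

```text
clock: 24.05
position: [0.5575, -0.1937, 0.1494]
ee_rot: [-2.344, -2.091, -0.001]
force: [0.6, 0.4, 0.3]
width: 0.17
gripper_force: 15.0
```

Call:
carry_out --claw '[0.6,0.6,0.6,0.6,0.6]' --delta_pos '[[0,0,1],[0,0,2],[0,0,2],[0,0,0],[0,0,0]]' --angular '[[0,0,0],[0,0,0],[0,0,0],[0,0,0],[0,0,0]]'

```text
clock: 24.55
position: [0.5573, -0.1943, 0.0993]
ee_rot: [-2.344, -2.09, 0.001]
force: [0.9, 0.0, -0.6]
width: 0.17
gripper_force: 15.0
```

```bash
python3 go.py 0.5565 -0.2027 0.0555
```

```text
t 24.6 pos [ 0.5573 -0.1943  0.0993] yaw -0.114 tilt 0.001 w 0.17 -> tool cm [-0.84  0.02  4.38]
```

Call:
carry_out --claw '[0.6,0.6,0.6,0.6,0.6,0.6,0.6,0.6,0.6,0.6,0.6]' --delta_pos '[[-0.4,0,0],[-0.4,0,0],[0,0,0],[0,0,1],[0,0,1],[0,0,0.8],[0,0,0.6],[0,0,0.5],[0,0,0.4],[0,0,0],[0,0,0]]' --angular '[[0,0,0],[0,0,0],[0,0,0],[0,0,0],[0,0,0],[0,0,0],[0,0,0],[0,0,0],[0,0,0],[0,0,0],[0,0,0]]'

```text
clock: 25.65
position: [0.5566, -0.2031, 0.0567]
ee_rot: [2.345, 2.09, 0.0]
force: [-0.5, 0.7, -0.9]
width: 0.173
gripper_force: 15.0
```

```bash
python3 go.py 0.5565 -0.2027 0.0545; python3 - <<'E'
from h import *
im=arm.get_image("scene"); p=proj(im,[.556,-.203,.06])[0].astype(int)
f=im["frame"][p[1]-50:p[1]+50,p[0]-50:p[0]+50,::-1]; cv2.imwrite("pics/l4.png",cv2.resize(f,None,fx=5,fy=5,interpolation=cv2.INTER_CUBIC))
E
```

```text
t 25.6 pos [ 0.5566 -0.2031  0.0567] yaw -0.115 tilt 0.0 w 0.173 -> tool cm [ 0.04 -0.02  0.22]
```

View pics/l4.png

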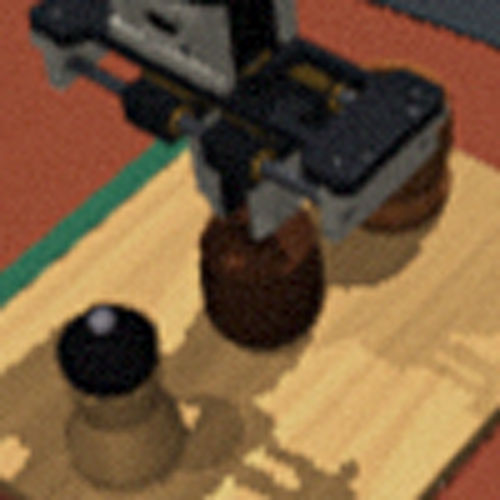

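The lid is centred over the pot, which is at crop (262,285), with its disc at the rim. Lower 2 mm and release.

Call:
carry_out --claw '[0.6,0.6,0.6,2,3.5,3.5,3.5,3.5,3.5,3.5,3.5,3.5,3.5,3.5]' --delta_pos '[[0,0,0.2],[0,0,0],[0,0,0],[0,0,0],[0,0,0],[0,0,0],[0,0,0],[0,0,-0.5],[0,0,-1],[0,0,-2],[0,0,-3],[0,0,-3],[0,0,0],[0,0,0]]' --angular '[[0,0,0],[0,0,0],[0,0,0],[0,0,0],[0,0,0],[0,0,0],[0,0,0],[0,0,0],[0,0,0],[0,0,0],[0,0,0],[0,0,0],[0,0,0],[0,0,0]]'

```text
clock: 27.1
position: [0.5571, -0.2031, 0.1509]
ee_rot: [2.344, 2.089, 0.002]
force: [-0.0, 0.2, -0.4]
width: 0.378
gripper_force: 0.0
```

```bash
python3 go.py 0.6070 0.1940 0.17; python3 m1.py lid,.5566,-.2027,.059
```

```text
t 27.1 pos [ 0.5571 -0.2031  0.1509] yaw -0.115 tilt 0.002 w 0.378 -> tool cm [40.02  0.4  -1.91]
lid 0.64 [ 0.5562 -0.2002] 0.3031332492828369 | lid 0.74 [ 0.5564 -0.2015] 0.06271547079086304 | lid [ 0.5562 -0.2016] 0.18494564294815063
```

The lid is seated: the scene fit at seated height gives (0.556, -0.2015). Now turn a quarter for the egg cup.

Call:
carry_out --claw '[4,6,7.5,7.5,7.5,7.5,7.5,7.5,7.5,7.5,7.5,7.5,7.5,7.5]' --delta_pos '[[0,0,-1],[0,0,-1],[0,0,0],[0,0,0],[0,0,0],[0,0,0],[0,0,0],[0,0,0],[0,0,0],[0,0,0],[0,0,0],[0,0,0],[0,0,0],[0,0,0]]' --angular '[[0,0,-0.13],[0,0,-0.13],[0,0,-0.13],[0,0,-0.13],[0,0,-0.13],[0,0,-0.13],[0,0,-0.13],[0,0,-0.13],[0,0,-0.13],[0,0,-0.13],[0,0,-0.13],[0,0,-0.14],[0,0,0],[0,0,0]]'

```text
clock: 28.7
position: [0.5562, -0.203, 0.169]
ee_rot: [-0.189, -3.135, -0.001]
force: [0.7, -0.7, -0.2]
width: 0.817
gripper_force: 0.0
```

```bash
python3 go.py 0.6070 0.1940 0.17
```

```text
t 28.7 pos [ 0.5562 -0.203   0.169 ] yaw 1.451 tilt 0.001 w 0.817 -> tool cm [-0.28 40.03 -0.08]
```

Call:
carry_out --claw '[7.5,7.5,7.5,7.5,7.5,7.5,7.5,7.5,7.5,7.5,7.5,7.5,7.5,7.5,7.5,7.5,7.5,7.5,7.5,7.5]' --delta_pos '[[0,1,0],[0,2,0],[0,3,0],[0,3,0],[0,3,0],[0,3,0],[0,3,0],[0,3,0],[0,3,0],[0,3,0],[0,3,0],[0,3,0],[0,3,0],[-0.3,2,0],[0,1,0],[0,1,0],[0,0,2],[0,0,2],[0,0,0],[0,0,0]]' --angular '[[0,0,0],[0,0,0],[0,0,0],[0,0,0],[0,0,0],[0,0,0],[0,0,0],[0,0,0],[0,0,0],[0,0,0],[0,0,0],[0,0,0],[0,0,0],[0,0,0],[0,0,0],[0,0,0],[0,0,0],[0,0,0],[0,0,0],[0,0,0]]'

```text
clock: 30.7
position: [0.6059, 0.1929, 0.1299]
ee_rot: [-0.185, -3.136, 0.001]
force: [0.6, -0.4, 1.0]
width: 0.817
gripper_force: 0.0
```

```bash
python3 go.py 0.6070 0.1940 0.013
```

```text
t 30.7 pos [0.6059 0.1929 0.1299] yaw 1.453 tilt 0.001 w 0.817 -> tool cm [-0.1   0.13 11.69]
```

Call:
carry_out --claw '[7.5,7.5,7.5,7.5,7.5,7.5,7.5,7.5,6,5,4,4,4,4,4]' --delta_pos '[[-0.1,0.1,1],[0,0,2.5],[0,0,2.5],[0,0,2.5],[0,0,2],[0,0,1.2],[0,0,0],[0,0,0],[0,0,0],[0,0,0],[0,0,0],[0,0,0],[0,0,0],[0,0,0],[0,0,0]]' --angular '[[0,0,0],[0,0,0],[0,0,0],[0,0,0],[0,0,0],[0,0,0],[0,0,0],[0,0,0],[0,0,0],[0,0,0],[0,0,0],[0,0,0],[0,0,0],[0,0,0],[0,0,0]]' --force 15

```text
clock: 32.2
position: [0.6072, 0.1947, 0.0129]
ee_rot: [0.182, 3.136, -0.0]
force: [-0.5, -1.9, 4.1]
width: 0.493
gripper_force: 15.0
```

Call:
carry_out --claw '[4,4,4,4,4,4,4,4,4,4,4]' --delta_pos '[[0,0,0],[0,0,-0.5],[0,0,-1.5],[0,0,-2.5],[0,0,-3],[0,0,-3],[0,0,-3],[0,0,-2.5],[0,0,0],[0,0,0],[0,0,0]]' --angular '[[0,0,0],[0,0,0],[0,0,0],[0,0,0],[0,0,0],[0,0,0],[0,0,0],[0,0,0],[0,0,0],[0,0,0],[0,0,0]]'

```text
clock: 33.3
position: [0.606, 0.1947, 0.1718]
ee_rot: [-0.182, -3.135, 0.001]
force: [0.2, -0.2, -1.5]
width: 0.493
gripper_force: 15.0
```

```bash
python3 -c "
import numpy as np;th=-.1125;c,s=np.cos(th),np.sin(th)
print('egg',.5565+.084*c,-.2025+.084*s,'sh',.5675-.086*c,-.1008-.086*s)"; python3 go.py 0.640 -0.2119 0.173
```

```text
egg 0.6399689978958609 -0.21193007901667682 sh 0.48204364501138053 -0.09114539529244994
t 33.3 pos [0.606  0.1947 0.1718] yaw 1.455 tilt 0.002 w 0.493 -> tool cm [ -8.07 -40.    -0.11]
```

Call:
carry_out --claw '[4,4,4,4,4,4,4,4,4,4,4,4,4,4,4,4,4,4,4,4]' --delta_pos '[[-0.2,-1,0],[-0.4,-2,0],[-0.5,-2.5,0],[-0.5,-2.5,0],[-0.5,-2.5,0],[-0.5,-2.5,0],[-0.5,-2.5,0],[-0.5,-2.5,0],[-0.5,-2.5,0],[-0.5,-2.5,0],[-0.5,-2.5,0],[-0.5,-2.5,0],[-0.5,-2.5,0],[-0.5,-2.5,0],[-0.5,-2.5,0],[-0.5,-2.5,0],[-0.5,-1.5,0],[0,-0.5,0],[0,0,0],[0,0,0]]' --angular '[[0,0,0],[0,0,0],[0,0,0],[0,0,0],[0,0,0],[0,0,0],[0,0,0],[0,0,0],[0,0,0],[0,0,0],[0,0,0],[0,0,0],[0,0,0],[0,0,0],[0,0,0],[0,0,0],[0,0,0],[0,0,0],[0,0,0],[0,0,0]]'

```text
clock: 35.3
position: [0.6412, -0.2101, 0.1724]
ee_rot: [-0.18, -3.136, -0.002]
force: [-0.1, 0.0, -0.7]
width: 0.489
gripper_force: 15.0
```

```bash
python3 go.py 0.640 -0.2119 0.025
```

```text
t 35.3 pos [ 0.6412 -0.2101  0.1724] yaw 1.456 tilt 0.001 w 0.489 -> tool cm [ 0.09 -0.21 14.74]
```

Call:
carry_out --claw '[4,4,4,4,4,4,4,4,4,4,4,4,4,5.5,7,7,7,7]' --delta_pos '[[0,-0.1,1],[0,0,2.5],[0,0,2.5],[0,0,2.5],[0,0,2.5],[0,0,1.5],[0,0,1],[0,0,0.6],[0,0,0.4],[0,0,0.2],[0,0,0],[0,0,0],[0,0,0],[0,0,0],[0,0,0],[0,0,0],[0,0,0],[0,0,0]]' --angular '[[0,0,0],[0,0,0],[0,0,0],[0,0,0],[0,0,0],[0,0,0],[0,0,0],[0,0,0],[0,0,0],[0,0,0],[0,0,0],[0,0,0],[0,0,0],[0,0,0],[0,0,0],[0,0,0],[0,0,0],[0,0,0]]'

```text
clock: 37.1
position: [0.641, -0.2128, 0.0257]
ee_rot: [0.182, 3.136, 0.0]
force: [-0.2, -1.3, -0.2]
width: 0.761
gripper_force: 0.0
```

Call:
carry_out --claw '[7,7,7,7,7,7,7,7,7,7]' --delta_pos '[[0,0,0],[0,0,-0.5],[0,0,-1.5],[0,0,-2.5],[0,0,-3],[0,0,-3],[0,0,-3],[0,0,-1],[0,0,0],[0,0,0]]' --angular '[[0,0,0],[0,0,0],[0,0,0],[0,0,0],[0,0,0],[0,0,0],[0,0,0],[0,0,0],[0,0,0],[0,0,0]]'

```text
clock: 38.1
position: [0.6405, -0.2126, 0.17]
ee_rot: [-0.182, -3.136, -0.0]
force: [-0.4, 0.3, -1.5]
width: 0.76
gripper_force: 0.0
```

```bash
python3 go.py 0.502 0.3065 0.17
```

```text
t 38.1 pos [ 0.6405 -0.2126  0.17  ] yaw 1.455 tilt 0.001 w 0.76 -> tool cm [1.975e+01 4.996e+01 3.000e-02]
```

Call:
carry_out --claw '[7,7,7,7,7,7,7,7,7,7,7,7,7,7,7,7,7,7,7,7]' --delta_pos '[[0.4,1,0],[0.8,2,0],[1.2,3,0],[1.2,3,0],[1.2,3,0],[1.2,3,0],[1.2,3,0],[1.2,3,0],[1.2,3,0],[1.2,3,0],[1.2,3,0],[1.2,3,0],[1.2,3,0],[1.2,3,0],[1.2,3,0],[1.2,3,0],[1,3,0],[0.7,2,0],[0,0,0],[0,0,0]]' --angular '[[0,0,0],[0,0,0],[0,0,0],[0,0,0],[0,0,0],[0,0,0],[0,0,0],[0,0,0],[0,0,0],[0,0,0],[0,0,0],[0,0,0],[0,0,0],[0,0,0],[0,0,0],[0,0,0],[0,0,0],[0,0,0],[0,0,0],[0,0,0]]'

```text
clock: 40.1
position: [0.5019, 0.3066, 0.1695]
ee_rot: [-0.18, -3.135, 0.002]
force: [0.2, -0.1, 0.3]
width: 0.766
gripper_force: 0.0
```

Call:
carry_out --claw '[7,7,7,7,7]' --delta_pos '[[0,0,1],[0,0,2],[0,0,1],[0,0,0],[0,0,0]]' --angular '[[0,0,0],[0,0,0],[0,0,0],[0,0,0],[0,0,0]]'

```text
clock: 40.6
position: [0.5032, 0.306, 0.1306]
ee_rot: [-0.183, -3.136, 0.001]
force: [-0.4, 0.1, -0.5]
width: 0.763
gripper_force: 0.0
```

```bash
python3 m1.py egg_cup,.64,-.212,.015 pot,.5563,-.2024,.015 shaker,.502,.3065,.004;  python3 go.py 0.502 0.3065 -0.012
```

```text
egg_cup 0.71 [ 0.6414 -0.2154] 0.10606282949447632 | egg_cup 0.73 [ 0.642  -0.2147] 0.06869888305664062 | egg_cup [ 0.6414 -0.2146] 0.09032538533210754
pot 0.51 [ 0.5584 -0.2029] 0.5495767593383789 | pot [ 0.5584 -0.2029] 0.5495767593383789
shaker 0.62 [0.5017 0.3091] 0.0781518816947937 | shaker [0.5017 0.3091] 0.0781518816947937
t 41.0 pos [0.5032 0.3067 0.131 ] yaw 1.455 tilt 0.001 w 0.764 -> tool cm [ 0.13 -0.04 14.3 ]
```

View pics/last_scene.png

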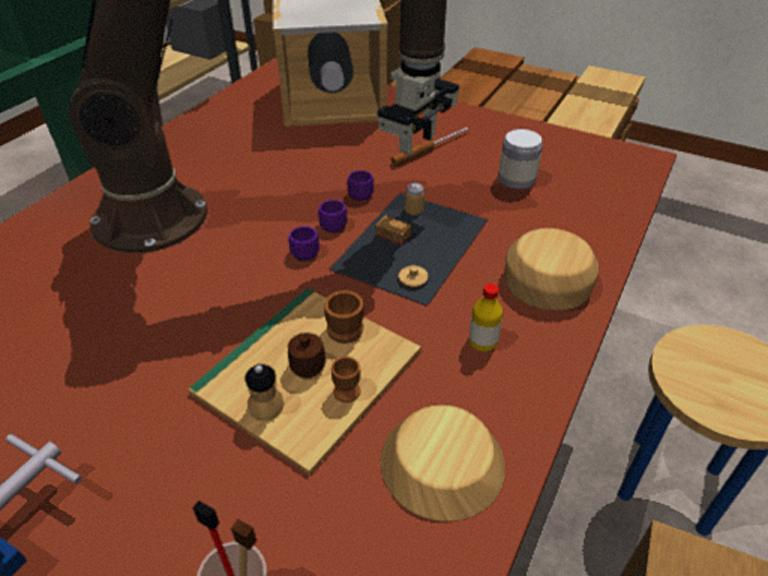

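The scene shows the lidded pot at (306,352) between mortar and mill, and the egg cup upright behind it at (346,378). Now the shaker at (415,198).

Call:
carry_out --claw '[7,7,7,7,7,7,7,7,7,5.5,4,3.8,3.8,3.8,3.8,3.8]' --delta_pos '[[0.1,0.1,1],[0,0,2.5],[0,0,2.5],[0,0,2.5],[0,0,2.2],[0,0,1.5],[0,0,1],[0,0,0.5],[0,0,0],[0,0,0],[0,0,0],[0,0,0],[0,0,0],[0,0,0],[0,0,0],[0,0,0]]' --angular '[[0,0,0],[0,0,0],[0,0,0],[0,0,0],[0,0,0],[0,0,0],[0,0,0],[0,0,0],[0,0,0],[0,0,0],[0,0,0],[0,0,0],[0,0,0],[0,0,0],[0,0,0],[0,0,0]]'

```text
clock: 42.6
position: [0.5025, 0.3076, -0.0059]
ee_rot: [0.182, 3.136, 0.0]
force: [0.9, -2.4, 5.9]
width: 0.471
gripper_force: 15.0
```

Call:
carry_out --claw '[3.8,3.8,3.8,3.8,3.8,3.8,3.8,3.8,3.8,3.8,3.8]' --delta_pos '[[0,0,0],[0,0,-0.5],[0,0,-1.5],[0,0,-2.5],[0,0,-3],[0,0,-3],[0,0,-3],[0,0,-2.5],[0,0,0],[0,0,0],[0,0,0]]' --angular '[[0,0,0],[0,0,0],[0,0,0],[0,0,0],[0,0,0],[0,0,0],[0,0,0],[0,0,0],[0,0,0],[0,0,0],[0,0,0]]'

```text
clock: 43.7
position: [0.5014, 0.3073, 0.1525]
ee_rot: [-0.182, -3.135, 0.002]
force: [0.3, 0.2, -1.8]
width: 0.47
gripper_force: 15.0
```

```bash
python3 go.py 0.482 -0.0911 0.15
```

```text
t 43.7 pos [0.5014 0.3073 0.1525] yaw 1.455 tilt 0.002 w 0.47 -> tool cm [ -2.67 -39.8    0.29]
```

Call:
carry_out --claw '[3.8,3.8,3.8,3.8,3.8,3.8,3.8,3.8,3.8,3.8,3.8,3.8,3.8,3.8,3.8,3.8,3.8,3.8,3.8,3.8]' --delta_pos '[[0,-1,0],[-0.1,-2,0],[-0.2,-2.5,0],[-0.2,-2.5,0],[-0.2,-2.5,0],[-0.2,-2.5,0],[-0.2,-2.5,0],[-0.2,-2.5,0],[-0.2,-2.5,0],[-0.2,-2.5,0],[-0.2,-2.5,0],[-0.2,-2.5,0],[-0.2,-2.5,0],[-0.2,-2.5,0],[-0.2,-2.5,0],[0,-2.5,0],[0,-1.3,0],[0,-0.5,0],[0,0,0],[0,0,0]]' --angular '[[0,0,0],[0,0,0],[0,0,0],[0,0,0],[0,0,0],[0,0,0],[0,0,0],[0,0,0],[0,0,0],[0,0,0],[0,0,0],[0,0,0],[0,0,0],[0,0,0],[0,0,0],[0,0,0],[0,0,0],[0,0,0],[0,0,0],[0,0,0]]'

```text
clock: 45.7
position: [0.483, -0.0897, 0.1535]
ee_rot: [-0.18, -3.136, -0.001]
force: [0.3, -0.1, -1.3]
width: 0.476
gripper_force: 15.0
```

```bash
python3 go.py 0.482 -0.0911 0.006
```

```text
t 45.7 pos [ 0.483  -0.0897  0.1535] yaw 1.456 tilt 0.001 w 0.476 -> tool cm [ 0.08 -0.16 14.75]
```

Call:
carry_out --claw '[3.8,3.8,3.8,3.8,3.8,3.8,3.8,3.8,3.8,3.8,3.8,3.8,3.8,5,6.5,6.5,6.5,6.5]' --delta_pos '[[0.1,-0.1,1],[0,0,2.5],[0,0,2.5],[0,0,2.5],[0,0,2.5],[0,0,1.5],[0,0,1],[0,0,0.6],[0,0,0.4],[0,0,0.2],[0,0,0],[0,0,0],[0,0,0],[0,0,0],[0,0,0],[0,0,0],[0,0,0],[0,0,0]]' --angular '[[0,0,0],[0,0,0],[0,0,0],[0,0,0],[0,0,0],[0,0,0],[0,0,0],[0,0,0],[0,0,0],[0,0,0],[0,0,0],[0,0,0],[0,0,0],[0,0,0],[0,0,0],[0,0,0],[0,0,0],[0,0,0]]'

```text
clock: 47.5
position: [0.4819, -0.0916, 0.0066]
ee_rot: [0.182, 3.136, 0.0]
force: [0.8, -0.1, 0.2]
width: 0.707
gripper_force: 0.0
```

Call:
carry_out --claw '[6.5,6.5,6.5,6.5,6.5,6.5,6.5,6.5,6.5,6.5,6.5,6.5,6.5,6.5,6.5,6.5,6.5,6.5]' --delta_pos '[[0,0,0],[0,0,-0.5],[0,0,-1.5],[0,0,-2.5],[0,0,-3],[0,0,-3],[0,0,-3],[0,0,-2],[0,1,0],[0,2,0],[0,3,0],[0,3,0],[0,3,0],[0,3,0],[0,3,0],[0,2,0],[0,1,0],[0,0,0]]' --angular '[[0,0,0],[0,0,0],[0,0,0],[0,0,0],[0,0,0],[0,0,0],[0,0,0],[0,0,0],[0,0,0],[0,0,0],[0,0,0],[0,0,0],[0,0,0],[0,0,0],[0,0,0],[0,0,0],[0,0,0],[0,0,0]]'

```text
clock: 49.3
position: [0.5057, 0.1183, 0.161]
ee_rot: [-0.178, -3.136, 0.0]
force: [0.8, -0.3, 0.3]
width: 0.706
gripper_force: 0.0
```

```bash
python3 m1.py shaker,.482,-.091,.015 egg_cup,.641,-.2146,.015 mortar,.5678,-.1012,.015 mill,.545,-.3035,.015 lid,.5566,-.2027,.059; python3 go.py .5 .1 .15
```

```text
shaker 0.64 [ 0.4818 -0.0914] 0.06681603193283081 | shaker 0.86 [ 0.4827 -0.0886] 0.08265024423599243 | shaker [ 0.483  -0.0912] 0.10040268301963806
egg_cup 0.87 [ 0.6411 -0.2165] 0.04796725511550903 | egg_cup [ 0.6411 -0.2165] 0.04796725511550903
mortar 0.64 [ 0.5673 -0.1005] 0.03400850296020508 | mortar 0.65 [ 0.5703 -0.1   ] 0.0756956934928894 | mortar [ 0.5683 -0.1006] 0.06881466507911682
mill 0.89 [ 0.5446 -0.3047] 0.05462139844894409 | mill 0.76 [ 0.546  -0.3032] 0.0811377763748169 | mill [ 0.5449 -0.3035] 0.07637131214141846
lid 0.83 [ 0.5557 -0.2047] 0.05908232927322388 | lid 0.65 [ 0.5578 -0.2012] 0.06253093481063843 | lid [ 0.5571 -0.2029] 0.08852031826972961
t 49.9 pos [0.5062 0.1168 0.1617] yaw 1.455 tilt 0.0 w 0.708 -> tool cm [ 0.42 -1.74  1.17]
```

View pics/last_scene.png

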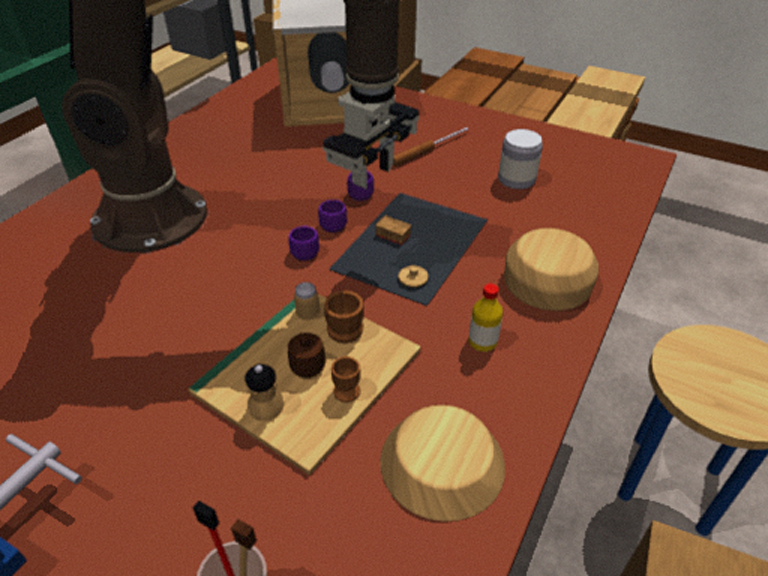

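The picture shows all pieces upright on the board: lidded pot at (306,353), egg cup (346,380) and shaker (307,300). The measured positions are within tolerance, so I'll hand in.

```bash
python3 -c "
from cell import arm
print(arm.sign_off())"
```

```text
the job is handed in; nothing more can be done
None
```

The spice set is laid out as asked and handed in at about 50 s: by the final camera measurements every piece is within tolerance and the mortar and mill have not shifted, though the hand-in returned no verdict.

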